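# Hang-drained slide rack into the staining jar

### The job

Get the drained slides ready for staining: take the lid off the rectangular staining jar and lay it flat, knob up, on the folded paper towel. Then lift the slide rack up and off its hook on the retort stand and lower it gently, upright, into the jar until it stands on the bottom, without dropping it or letting it swing over. Leave the jar standing where it is and do not disturb the other things on the bench.

Things in the scene. Friction and masses are not known exactly. Their poses are not given: they have to be found in the camera images.
- stand: Retort stand, fixed: dark steel base plate 200 (x) x 130 x 10 mm with a shallow steel drip tray, upright steel rod 12 mm thick, 310 mm high. The origin is on the bench below the hanging rack; the upright rod stands 150 mm from it in +x, the base reaches from -30 to +170 mm in x. A 35 mm wide clamp on the rod carries the hook.
- hook_top (a point): The stand's hook: a level steel rod 8 mm thick running from the clamp in the point's -x to its free end. The point is on the rod's top, 255 mm above the bench, 140 mm from the upright rod's axis. +x points to the upright rod, z up. The free end, 42 mm from the point in -x, is bent up and rises 10 mm above the rod's top.
- rack_centre (a point): Slide rack, loose, about 130 g, white plastic with ten upright glass slides, hanging on the hook. Body 62 (its x) x 38 (y) mm, 82 mm high; its handle narrows above that to an upright eye. Overall height 154 mm. The point is half-way up: 77 mm above the flat foot, 77 mm below the top of the eye. z is up. The hook rod runs along its y. It hangs at most 20 mm along the rod from point hook_top and can swing a little.
- rack_eye (a point): Centre of the opening of the rack's eye, 50 mm above rack_centre, same axes. The eye is a flat rectangular frame in the rack's x-z plane: outside 30 (x) x 8 (y) x 54 (z) mm, opening 16 x 40 mm. Its upper bar rests on the hook rod, which passes through the opening along y. To come off, the rack must rise more than 10 and less than 30 mm, then move out past the bent-up end.
- jar: Staining jar: open-topped, rectangular, white glazed, loose, about 280 g, covered by its lid at the start. Outside 80 (its x) x 56 (y) x 92 mm high; walls and floor 5 mm, so inside 70 x 46 mm, 87 mm deep. Origin at the centre of its underside, z up. The rack fits long side along long side, either way round, with 4 mm to spare on each side; its handle stands out of the top.
- lid_centre (a point): Lid of the jar, loose, 85 g, white glazed: plate 86 (x) x 62 (y) x 5 mm, below it a lip 66 x 42 x 4 mm sitting loosely in the jar's mouth, in its middle a round knob 25 mm across rising 28 mm above the plate (its lowest 8 mm a 20 mm neck). The point is on the knob's axis half-way up: 18.5 mm above the lip's underside, 18.5 mm below the knob's top. z is up.
- towel: Folded white paper towel lying flat on the bench, fixed, 180 (its x) x 160 (its y) x 2 mm. The origin is the centre of its underside.
- dropper_a: Bystander: amber dropper bottle, 33 mm across, 92 mm high; origin at the centre of its foot.
- dropper_b: Bystander: second amber dropper bottle, the same size; origin at the centre of its foot.
- petri: Bystander: closed clear Petri dish, 92 mm across, 15 mm high; origin at the centre of its underside.
- forceps: Bystander: steel forceps lying flat, 135 mm long along its x, 8 mm high; origin under its middle.
Things that resemble listed ones, but are neither listed nor needed, are in the scene too. What is shaped like the part that bears rack_centre but orange is not meant.

How it is judged (in metres and radians):
On the way, in this order (a step that is already met when the one before it is completed fails the run):
1. the lid lies flat, knob up, on the paper towel and is let go (x of lid_centre in the frame of towel between -0.065 and 0.065 m and y of lid_centre in the frame of towel between -0.06 and 0.06 m and height (world z) of lid_centre below 0.026 m and angle between lid_centre's own z axis and vertical below 0.12 rad and linear speed of lid below 0.03 m/s and contact force between the fingers and lid below 0.1 N), for 0.2 s.
2. the rack has been lifted off the hook and carried clear of it, not let fall (horizontal distance between rack_centre and hook_top above 0.06 m and height (world z) of rack_centre above 0.15 m), for 0.1 s.
At the end, for the whole second after the job is handed in: Rack at rest upright on the jar floor (within 5 mm of it, centred within 8 mm, leaning < 0.12 rad); lid at rest flat, knob up, on the towel (its centre within 65 mm in x and 60 mm in y of the towel's centre); jar upright, within 40 mm of its start (z of rack_centre in the frame of jar between 0.076 and 0.087 m and x of rack_centre in the frame of jar between -0.008 and 0.008 m and y of rack_centre in the frame of jar between -0.008 and 0.008 m and angle between each of rack_centre, lid_centre's own z axis and vertical below 0.12 rad and linear speed of each of rack, lid, jar below 0.03 m/s and x of lid_centre in the frame of towel between -0.065 and 0.065 m and y of lid_centre in the frame of towel between -0.06 and 0.06 m and height (world z) of lid_centre below 0.026 m and angle between jar's own z axis and vertical below 0.05 rad and distance of jar from where it was at the start of the episode below 0.04 m); the robot touches nothing.
It fails at once if the rack is tipped or swung over by more than 0.7 rad (angle between rack_centre's own z axis and vertical above 0.7 rad).
It fails at once if the rack is dropped into the jar (faster than 0.5 m/s inside it) (x of rack_centre in the frame of jar between -0.02 and 0.02 m and y of rack_centre in the frame of jar between -0.02 and 0.02 m and z of rack_centre in the frame of jar below 0.155 m and linear speed of rack above 0.5 m/s).
It fails at once if the lid is dropped (faster than 0.6 m/s within 20 mm of where it comes to lie) (height (world z) of lid_centre below 0.042 m and linear speed of lid above 0.6 m/s).
It fails at once if the jar is tipped by more than 0.3 rad (angle between jar's own z axis and vertical above 0.3 rad).
It fails at once if a bystander is moved by more than 30 mm (distance of any of dropper_a, dropper_b, petri, forceps from where it was at the start of the episode above 0.03 m).
It also fails if it takes over 64 s, if anything falls off the work surface, if the arm or the gripper's body presses on something with over 40 N, if the wrist force passes 120 N, or if a joint passes its speed limit or range.

### The arm

A 6-joint arm with a two-finger parallel gripper is mounted at the origin on the work surface. World frame = base frame: x ahead of the robot, y to its left, z up, the work surface at z = 0. Lengths are in mm, angles in rad, forces in N, time in s.
With the tool pointing down it reaches from about 350 to 775 mm from the base axis. Payload 5.5 kg.
Tool frame: the origin (TCP) lies at the very end of the fingers, on their centre line; the grasp point (between the pads) lies 19 mm behind it; z points along the fingers, y is the line along which they close (so a half turn about z gives the same grasp; the last joint's range is limited). The gripper opens to 85 mm and grips with 20 to 120 N. Pads are 22 mm wide; open, the fingers measure 114 mm over their backs; the gripper's body (76 mm by 85 mm) begins 54 mm behind the grasp point. The pads swing forward as they close: fully open they stand 13 mm farther back than shut.
Start: joints at [-1.317, 0.313, 0.046, 1.304, 0, 1.431], TCP at [220.628, -531.035, 206.823] pointing down, gripper open.
Joint ranges: [-2.76, 2.76], [-0.86, 1.69], [-1.03, 1.26], [-2.2, 2.34], [-1.47, 1.5], [-3.14, 3.14]. Speed limits (rad/s): [2.57, 2.57, 3.14, 3.14, 3.14, 3.14].

### API

Orientations are given as [roll, pitch, yaw] about the fixed x, y, z axes, in that order (R = Rz(yaw) Ry(pitch) Rx(roll)).
In Python, from workcell import monitor, read_camera, camera_model, close_job, finder gives the robot as it stands.
- The arm moves only by the shell command python3 -m handwheel 'ROWS' [OPENING] [FORCE]. ROWS is JSON, a list of rows, each a list of 2 entries, a list of its own where there are three numbers: the shift along the tool's x, y, z in mm, then the turn, a rotation vector about the tool's x, y, z in rad. In form: [[[x, y, z], [rx, ry, rz]], ...]. A call has 1 to 10 rows; each row shifts and turns the commanded pose from where the row before left it, along the tool's axes as they then stand; what a row does not reach is not made up. A row lasts 1/10 s, in which the tool goes at most 50 mm and 8.59 degrees, less where a joint would pass 70% of its speed; a pose out of reach is approached as far as the arm can. A call is refused whole if a number of a shift passes 50 or a number of a turn 0.15, either way. A call with a gripper value outside its range is refused whole. OPENING is the gripper command: -1 is shut, 1 is fully open, values between are in proportion, set as the call begins (- or left out, the last holds). The fingers move at their own pace and stop on an object; FORCE is the grip in N (left out, the last holds). Time passes only in rows, so rows that do not move let the fingers close. It gives the time, the measured TCP pose, the force, the opening and the grip force at its end, in the units of the state.
- monitor.state(): the state, without advancing time (a new reading comes with each control period).
- read_camera(name): name is "scene" or "top" or "wrist"; returns (picture, depth): 420x560x3 uint8, blue, green, red; 420x560 float32, mm along the optical axis (not along the pixel's ray), 0 where there is no reading.
- camera_model(name): a dict with "camera_matrix" (3x3 intrinsics, pixels), "pose" (4x4, takes a point from camera to world coordinates); the wrist camera has in their place "T_tool_cam" (4x4, takes a point from camera to tool coordinates, whose origin is the TCP and whose axes are the flange's). Camera axes: x right, y down, z forward; pixel columns grow to the right and rows downward; lengths in mm; the calibration is good to about 2 mm. A picture is of the moment at which its call begins: read the wrist's pose just before it. camera_model takes no time and is no camera call.
- close_job(): hands the job in; it is judged then, once.
Trained networks look in the newest picture that a camera, given by its name, has taken for a name from the list of things; names that differ only in an ending like _2 or _b are one class to them, and where a whole thing is asked for, a point or a joint stands for the part that bears it (a point fixed in the world has none). Each returns a list of dicts, best first, with "p" (0 to 1); they miss things now and then, are a little off and sometimes report something else, mostly with a low value. They report only what shows in the picture. A call takes as long as a camera call. They do not tell look-alikes from the thing itself.
- finder.search_frame(thing, camera): "extent" ([left, top, right, bottom] in pixels, round what is visible of it).
- finder.masks_of(thing, camera): "pixels" (420x560 bool, what is visible of it) and "extent" ([left, top, right, bottom] in pixels, round what is visible of it).
The state is a dict: "time": time; "q": joint angles; "joint_velocities": joint speeds; "joint_efforts": joint torques, N m; "tool_pos": TCP position; "eef_rot": TCP orientation; "ft_force": force on the tool from outside, world axes, zero at the start; "wrist_torque": the same for the moment, N m; "opening": finger opening in mm; "grasp_force": force on a finger pad.
Only numpy, scipy, OpenCV 4.12 (cv2) and the standard library are available. Lean on these libraries where they do the work, as an engineer would, in place of code of your own. Each camera call takes 0.05 s, during which the arm holds its last target. There are 200 camera calls.

## Working session

There is one attempt and no reset: what is moved stays moved. The work goes in short steps, Python scripts to look and compute and a shell command to move; the robot and the scene stay as the last step left them, time stands still between calls to the robot, and variables do not carry over. Pictures are saved under pics/ and viewed, at most 10 in all, crops included, and the job is handed in when it is done.

```bash
mkdir -p pics
cat > h.py <<'E'
import numpy as np, cv2
from workcell import monitor, read_camera, camera_model, close_job, finder
from scipy.spatial.transform import Rotation as R
def tool():
    s=monitor.state(); T=np.eye(4); T[:3,:3]=R.from_euler('xyz',s['eef_rot']).as_matrix(); T[:3,3]=s['tool_pos']; return T
def look(cam):
    T=tool(); im,d=read_camera(cam); m=camera_model(cam)
    P=m['pose'] if 'pose' in m else T@np.array(m['T_tool_cam'])
    return im,d,np.array(m['camera_matrix']),np.array(P)
def cloud(d,K,P):
    v,u=np.mgrid[:d.shape[0],:d.shape[1]]
    c=np.stack([(u-K[0,2])/K[0,0]*d,(v-K[1,2])/K[1,1]*d,d],-1)
    w=c@P[:3,:3].T+P[:3,3]; w[d==0]=np.nan; return w
E
python3 - <<'E'
from h import *
ims=[]
for c in ['scene','top']:
    im,d,K,P=look(c); w=cloud(d,K,P); np.savez(f'{c}.npz',im=im,w=w)
    cv2.imwrite(f'pics/{c}.png',im)
    for t in ['stand','rack_centre','jar','lid_centre','towel','dropper_a','petri','forceps']:
        for r in finder.masks_of(t,c):
            if r['p']<.3: continue
            p=w[r['pixels']]; p=p[~np.isnan(p[:,0])]
            print(c,t,round(r['p'],2),np.round(r['extent']).astype(int),np.round(np.median(p,0)),np.round(np.percentile(p,[2,98],axis=0)).tolist())
print(monitor.state())
E
```

```text
scene stand 0.9 [329 149 407 247] [622. 270.  11.] [[501.0, 209.0, -0.0], [704.0, 352.0, 273.0]]
scene rack_centre 0.81 [343 155 368 195] [551. 290. 164.] [[440.0, 265.0, -1.0], [569.0, 475.0, 260.0]]
scene rack_centre 0.63 [302 145 323 183] [360. 309.  54.] [[326.0, 294.0, 0.0], [388.0, 384.0, 122.0]]
scene rack_centre 0.3 [190 290 228 314] [ 520. -297.   97.] [[475.0, -336.0, 87.0], [556.0, -251.0, 126.0]]
scene jar 0.85 [197 309 225 325] [ 539. -310.   46.] [[521.0, -340.0, 3.0], [559.0, -275.0, 86.0]]
scene lid_centre 0.75 [191 289 225 311] [ 520. -297.   97.] [[480.0, -338.0, 92.0], [555.0, -251.0, 126.0]]
scene towel 0.77 [261 235 337 301] [584.  -5.   1.] [[495.0, -79.0, -4.0], [667.0, 75.0, 6.0]]
scene towel 0.47 [198 305 229 325] [ 540. -308.   44.] [[521.0, -340.0, 0.0], [559.0, -275.0, 86.0]]
scene dropper_a 0.61 [290 194 295 215] [425. 143.  43.] [[385.0, 132.0, -2.0], [436.0, 185.0, 90.0]]
scene dropper_a 0.5 [222 247 232 268] [ 432. -157.   42.] [[387.0, -169.0, -4.0], [443.0, -120.0, 91.0]]
scene petri 0.73 [370 174 393 192] [562. 477.  14.] [[539.0, 276.0, 3.0], [643.
[... 1107 characters left out ...]
0]]
{'time': 0.9, 'q': array([-1.31660380e+00,  3.13162042e-01,  4.61133404e-02,  1.30358190e+00,
        2.35480325e-05,  1.43116931e+00]), 'joint_velocities': array([-0.00094898,  0.00195623,  0.00110708,  0.00118526, -0.00125724,
       -0.00043021]), 'joint_efforts': array([-6.33765576e-04, -4.80441821e+01,  2.98816985e+01, -5.53036742e-06,
       -3.50638829e-04, -1.17972687e-05]), 'tool_pos': array([ 220.63727261, -531.04950474,  206.85026477]), 'eef_rot': array([ 3.14142527e+00, -2.54761121e-07,  3.93819543e-01]), 'ft_force': array([-0.94215092,  0.29158093,  0.39224803]), 'wrist_torque': array([ 0.06848716,  0.00159185, -0.03472167]), 'grasp_force': 0.0, 'opening': 85.50181568100346}
```

Run:
```python
import cv2
a=cv2.imread('pics/scene.png')[130:400,140:420]; b=cv2.imread('pics/top.png')[90:270,80:450]
cv2.imwrite('pics/b2.png',cv2.resize(b,None,fx=2.1,fy=2.1,interpolation=cv2.INTER_CUBIC))
cv2.imwrite('pics/a2.png',cv2.resize(a,None,fx=2.1,fy=2.1,interpolation=cv2.INTER_CUBIC))
```

```text
(no output)
```

View pics/b2.png

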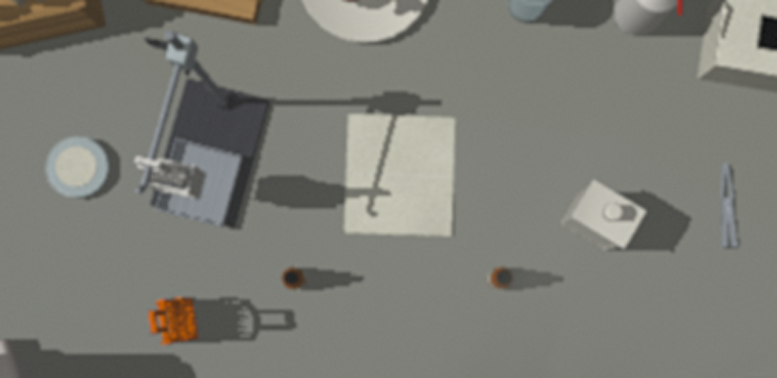

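View pics/a2.png

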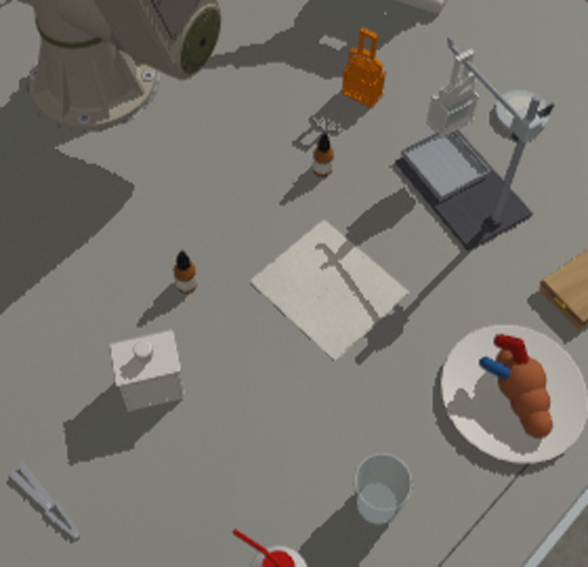

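Run:
```python
import numpy as np,cv2
def rect(p,n):
    (c,s,a)=cv2.minAreaRect(p[:,:2].astype(np.float32)); print(n,len(p),np.round(c,1),np.round(s,1),'ang',round(a,1))
for c in ['top','scene']:
    w=np.load(c+'.npz')['w'].reshape(-1,3); 
    def box(x0,x1,y0,y1,z0,z1): return w[(w[:,0]>x0)&(w[:,0]<x1)&(w[:,1]>y0)&(w[:,1]<y1)&(w[:,2]>z0)&(w[:,2]<z1)]
    p=box(450,600,-360,-220,90,104); rect(p,c+' lid plate'); print(np.median(p[:,2]))
    p=box(450,600,-360,-220,118,140); print('knob',p.mean(0).round(1),len(p),p.min(0).round(),p.max(0).round())
    p=box(480,720,180,360,242,268); rect(p,'hook'); 
    l=cv2.fitLine(p[:,:2].astype(np.float32),cv2.DIST_HUBER,0,.01,.01).ravel();print('line',l,np.degrees(np.arctan2(l[1],l[0])))
    o=p[np.argsort(p[:,0])]; print(o[::max(1,len(o)//25)].round().tolist())
    p=box(480,720,180,400,275,400); print('high',p.mean(0).round(),p.max(0).round() if len(p) else 0,p.min(0).round())
    p=box(480,720,180,360,120,190); rect(p,'rackbody')
    p=box(480,720,-100,100,-3,6)
```

```text
top lid plate 551 [ 516.2 -290.8] [86.9 63.1] ang 60.4
97.1117552555279
knob [ 516.3 -290.2  124.1] 60 [ 505. -302.  118.] [ 529. -279.  129.]
hook 374 [606.3 298.2] [ 53.  195.3] ang 77.1
line [ 9.6947485e-01 -2.4519086e-01  5.9662238e+02  2.8706326e+02] -14.193111
[[509.0, 309.0, 264.0], [520.0, 308.0, 254.0], [529.0, 302.0, 251.0], [539.0, 299.0, 252.0], [543.0, 298.0, 258.0], [545.0, 288.0, 260.0], [547.0, 286.0, 264.0], [552.0, 307.0, 263.0], [561.0, 300.0, 254.0], [571.0, 292.0, 256.0], [582.0, 291.0, 252.0], [594.0, 288.0, 255.0], [604.0, 289.0, 255.0], [615.0, 285.0, 254.0], [625.0, 284.0, 256.0], [635.0, 280.0, 256.0], [646.0, 275.0, 255.0], [656.0, 276.0, 255.0], [664.0, 261.0, 255.0], [667.0, 274.0, 254.0], [670.0, 281.0, 268.0], [676.0, 264.0, 266.0], [682.0, 285.0, 261.0], [685.0, 286.0, 268.0], [687.0, 301.0, 261.0], [689.0, 260.0, 266.0], [692.0, 252.0, 265.0]]
high [683. 266. 299.] [690. 299. 313.] [678. 261. 275.]
rackbody 309 [609.2 288.7] [ 62.3 166.5] ang 79.9
scene lid plate 568 [ 516.5 -294.3] [85.8 64.2] ang 59.6
96.41139406979426
knob [ 517.6 -294.6  124. ] 63
[... 215 characters left out ...]
2.0, 303.0, 254.0], [542.0, 285.0, 259.0], [546.0, 282.0, 250.0], [548.0, 288.0, 257.0], [551.0, 312.0, 258.0], [556.0, 292.0, 255.0], [573.0, 288.0, 249.0], [585.0, 291.0, 252.0], [598.0, 283.0, 256.0], [610.0, 278.0, 252.0], [622.0, 276.0, 254.0], [634.0, 274.0, 257.0], [646.0, 274.0, 253.0], [658.0, 272.0, 252.0], [669.0, 269.0, 264.0], [672.0, 254.0, 266.0], [677.0, 258.0, 263.0], [684.0, 250.0, 248.0], [687.0, 251.0, 259.0], [689.0, 248.0, 259.0], [691.0, 248.0, 266.0], [693.0, 252.0, 259.0], [694.0, 258.0, 265.0], [697.0, 255.0, 251.0], [699.0, 270.0, 267.0], [702.0, 268.0, 262.0]]
high [685. 262. 295.] [691. 270. 311.] [678. 257. 275.]
rackbody 421 [607.9 285.8] [ 65.7 170.3] ang 79.4
```

```bash
python3 -m handwheel '[[[36.5,-10.7,0],[0,0,0]],[[36.5,-10.7,0],[0,0,0]],[[36.5,-10.7,0],[0,0,0]],[[36.5,-10.7,0],[0,0,0]],[[36.5,-10.7,0],[0,0,0]],[[36.5,-10.7,0],[0,0,0]],[[36.5,-10.7,0],[0,0,0]],[[36.5,-10.7,0],[0,0,0]],[[36.5,-10.7,0],[0,0,0]],[[36.5,-10.7,0],[0,0,0]]]' 1 40
python3 -m handwheel '[[[0,0,0],[0,0,0]],[[0,0,0],[0,0,0]]]'
cat >> h.py <<'E'
def box(w,x0,x1,y0,y1,z0,z1):
    w=w.reshape(-1,3); return w[(w[:,0]>x0)&(w[:,0]<x1)&(w[:,1]>y0)&(w[:,1]<y1)&(w[:,2]>z0)&(w[:,2]<z1)]
def rect(p): return [np.round(v,1) for v in cv2.minAreaRect(p[:,:2].astype(np.float32))]
def rows(target,n,T=None):
    T=tool() if T is None else T
    d=T[:3,:3].T@(np.array(target)-T[:3,3]); print('tool shift',d.round(1),'per row',(d/n).round(1))
E
python3 - <<'E'
from h import *
im,d,K,P=look('wrist'); w=cloud(d,K,P); cv2.imwrite('pics/w1.png',im)
p=box(w,440,600,-370,-220,92,102); print(rect(p),np.median(p[:,2]),len(p))
p=box(w,440,600,-370,-220,118,135); print(p.mean(0),p.min(0),p.max(0),len(p))
print(monitor.state()['time'],monitor.state()['tool_pos'],rows([516.5,-292,100],1))
E
```

```text
time: 1.9
tool_pos: [517.8, -291.0, 206.9]
eef_rot: [3.141, -0.0, 0.394]
ft_force: [1.5, -1.6, 0.6]
opening: 85.4
grasp_force: 0.0
time: 2.1
tool_pos: [517.0, -291.5, 206.6]
eef_rot: [-3.142, 0.001, 0.396]
ft_force: [0.2, 0.2, -0.5]
opening: 85.5
grasp_force: 0.0
[array([ 517.3, -292.8]), array([86. , 62.4]), np.float64(60.0)] 96.88558663225373 5804
[ 518.40430164 -292.51477305  124.29070296] [ 505.13280838 -304.98428287  118.12183017] [ 529.97108913 -280.58878479  126.90790168] 733
tool shift [ 2.000e-01 -1.000e-01  1.067e+02] per row [ 2.000e-01 -1.000e-01  1.067e+02]
2.15 [ 516.39088104 -292.16023056  206.65392259] None
```

View pics/w1.png

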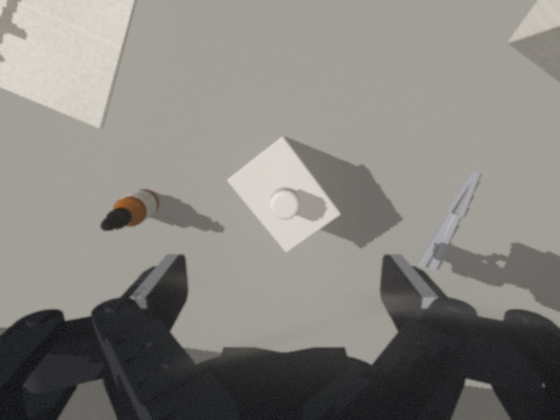

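The lid's knob is at (285,203) in the wrist picture, and the tool is straight above it. Descend and grip.

```bash
python3 -m handwheel '[[[1,0.4,35],[0,0,0]],[[0,0,35],[0,0,0]],[[0,0,25],[0,0,0]],[[0,0,11],[0,0,0]],[[0,0,0],[0,0,0]]]' 0
python3 -m handwheel '[[[0,0,0],[0,0,0]],[[0,0,0],[0,0,0]],[[0,0,0],[0,0,0]],[[0,0,0],[0,0,0]],[[0,0,0],[0,0,0]],[[0,0,0],[0,0,0]],[[0,0,0],[0,0,0]],[[0,0,0],[0,0,0]]]' -1 30
```

```text
time: 2.65
tool_pos: [515.9, -292.4, 99.4]
eef_rot: [-3.139, 0.002, 0.392]
ft_force: [-0.0, -0.8, 0.5]
opening: 43.1
grasp_force: 0.0
time: 3.45
tool_pos: [517.8, -292.1, 100.8]
eef_rot: [3.142, 0.0, 0.394]
ft_force: [-0.0, -0.2, -0.1]
opening: 0.1
grasp_force: 0.0
```

Run:
```python
from h import *
im,d,K,P=look('wrist'); w=cloud(d,K,P); cv2.imwrite('pics/w2.png',im)
for c in ['top','scene']:
    im,d,K,P=look(c);w=cloud(d,K,P)
    p=box(w,440,600,-370,-220,88,104); print(rect(p),np.median(p[:,2]),len(p))
    p=box(w,440,600,-370,-220,50,170); print(p.max(0))
```

```text
[array([ 520.5, -283.6]), array([69. , 61.5]), np.float64(59.5)] 97.11313545885992 258
[ 562.89999091 -240.03431241  132.70537861]
[array([ 516.1, -293.7]), array([85.2, 64.1]), np.float64(59.6)] 96.18380570799604 438
[ 563.115591   -242.88231158  169.88969135]
```

View pics/w2.png

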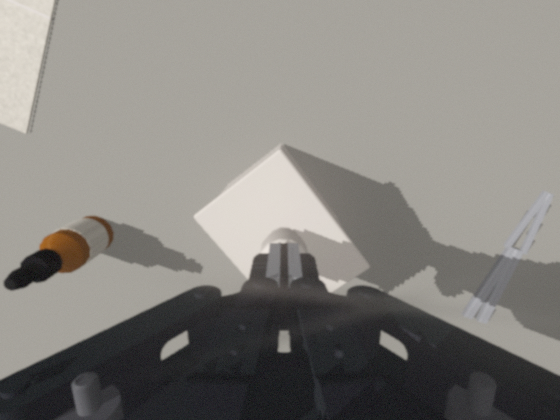

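Run:
```python
from h import *
im,d,K,P=look('wrist'); w=cloud(d,K,P)
m=np.array(camera_model('wrist')['T_tool_cam']);print(m.round(3))
for z in [0,-19]:
    c=np.linalg.inv(m)@[0,0,z,1]; print('tcp px',(K@c[:3]/c[2])[:2],c[2])
for v in range(225,300,6): print(v,[(w[v,u].round().tolist()) for u in (272,285,300)])
T=tool()
p=np.array([518,-292.5,125,1]);c=np.linalg.inv(P)@p;print('knobtop px',(K@c[:3]/c[2])[:2])
im,d,K,P=look('scene');w=cloud(d,K,P);p=box(w,480,570,-340,-240,112,230);print(p[np.argsort(p[:,2])][::6].round().tolist())
print(T.round(3), monitor.state()['opening'])
```

```text
[[-0.00000e+00 -9.65000e-01 -2.61000e-01  6.72270e+01]
 [ 1.00000e+00 -1.00000e-03  0.00000e+00  9.40000e-01]
 [-1.00000e-03 -2.61000e-01  9.65000e-01 -1.67072e+02]
 [ 0.00000e+00  0.00000e+00  0.00000e+00  1.00000e+00]]
tcp px [281.85567749 244.00942757] 178.82205078568572
tcp px [281.6697927  258.38059324] 160.47946155628648
225 [[525.0, -283.0, 97.0], [528.0, -290.0, 98.0], [531.0, -298.0, 97.0]]
231 [[523.0, -284.0, 100.0], [529.0, -289.0, 111.0], [527.0, -299.0, 96.0]]
237 [[525.0, -284.0, 116.0], [529.0, -289.0, 120.0], [529.0, -298.0, 112.0]]
243 [[527.0, -283.0, 130.0], [529.0, -289.0, 130.0], [529.0, -297.0, 120.0]]
249 [[528.0, -284.0, 137.0], [530.0, -289.0, 137.0], [528.0, -297.0, 125.0]]
255 [[528.0, -284.0, 144.0], [530.0, -289.0, 144.0], [529.0, -296.0, 135.0]]
261 [[527.0, -284.0, 148.0], [530.0, -289.0, 149.0], [532.0, -294.0, 149.0]]
267 [[527.0, -284.0, 154.0], [529.0, -289.0, 154.0], [532.0, -294.0, 154.0]]
273 [[528.0, -284.0, 159.0], [529.0, -289.0, 159.0], [532.0, -294.0, 160.0]]
279 [[528.0, -284.0, 166.0], [529.0, -289.0, 162.0], [532.0, -293.0, 166.0]]
285 [
[... 839 characters left out ...]
], [537.0, -321.0, 195.0], [532.0, -303.0, 196.0], [548.0, -336.0, 198.0], [509.0, -243.0, 202.0], [546.0, -333.0, 204.0], [538.0, -304.0, 207.0], [536.0, -305.0, 211.0], [538.0, -312.0, 212.0], [544.0, -333.0, 213.0], [536.0, -307.0, 214.0], [505.0, -241.0, 216.0], [541.0, -340.0, 218.0], [546.0, -340.0, 220.0], [541.0, -300.0, 223.0], [542.0, -336.0, 224.0], [535.0, -308.0, 226.0], [537.0, -335.0, 227.0], [538.0, -338.0, 228.0], [536.0, -333.0, 229.0]]
[[ 9.23000e-01  3.84000e-01 -0.00000e+00  5.17695e+02]
 [ 3.84000e-01 -9.23000e-01 -0.00000e+00 -2.92143e+02]
 [-0.00000e+00  0.00000e+00 -1.00000e+00  1.00745e+02]
 [ 0.00000e+00  0.00000e+00  0.00000e+00  1.00000e+00]] 0.004966867726813924
```

```bash
python3 -m handwheel '[[[0,0,-40],[0,0,0]],[[0,0,-40],[0,0,0]],[[0,0,0],[0,0,0]]]'
python3 - <<'E'
from h import *
T=tool(); im,d,K,P=look('wrist'); w=cloud(d,K,P); t=(w-T[:3,3])@T[:3,:3]
for u in (276,280,290,294): 
    q=t[200:320:5,u]; print(u,[x.round().tolist() for x in q if x[2]<20])
p=box(w,440,600,-370,-220,118,135);print('knob',p.mean(0),len(p))
p=box(w,440,600,-370,-220,92,102); print(rect(p))
cv2.imwrite('pics/w3.png',im[150:350,180:400])
E
```

```text
time: 4.0
tool_pos: [520.4, -294.2, 186.9]
eef_rot: [3.133, -0.005, 0.394]
ft_force: [1.0, -0.1, 1.6]
opening: -0.0
grasp_force: 0.0
276 [[12.0, -2.0, -31.0], [12.0, -2.0, -37.0], [12.0, -2.0, -42.0], [12.0, -2.0, -47.0], [12.0, -2.0, -51.0], [12.0, -2.0, -56.0], [12.0, -2.0, -61.0], [11.0, -2.0, -62.0], [13.0, -2.0, -70.0], [14.0, -2.0, -73.0], [13.0, -1.0, -75.0], [11.0, -2.0, -74.0], [9.0, -2.0, -74.0], [5.0, -2.0, -72.0], [3.0, -2.0, -72.0]]
280 [[12.0, -1.0, -31.0], [12.0, -1.0, -37.0], [12.0, -1.0, -42.0], [12.0, -1.0, -46.0], [12.0, -0.0, -52.0], [12.0, -0.0, -56.0], [12.0, -0.0, -60.0], [11.0, -0.0, -61.0], [9.0, -0.0, -63.0], [7.0, -0.0, -63.0], [5.0, -0.0, -62.0], [3.0, -0.0, -61.0], [1.0, -0.0, -62.0], [-1.0, -0.0, -62.0], [-3.0, -0.0, -62.0]]
290 [[12.0, 4.0, -31.0], [12.0, 4.0, -38.0], [12.0, 4.0, -43.0], [12.0, 4.0, -48.0], [12.0, 3.0, -52.0], [12.0, 3.0, -56.0], [12.0, 3.0, -60.0], [11.0, 3.0, -62.0], [13.0, 3.0, -69.0], [12.0, 3.0, -71.0], [10.0, 3.0, -71.0], [9.0, 3.0, -72.0], [7.0, 3.0, -72.0], [5.0, 3.0, -72.0], [3.0, 3.0, -72.0]]
294 [[12.0, 6.0, -31.0], [12.0, 5.0, -36.0], [12.0, 5.0, -43.0], [12.0, 5.0, -47.0], [12.0, 5.0, -51.0], [12.0, 5.0, -57.0], [12.0, 5.0, -60.0], [13.0, 5.0, -66.0], [13.0, 4.0, -69.0], [13.0, 4.0, -73.0], [14.0, 4.0, -76.0], [13.0, 4.0, -78.0], [13.0, 4.0, -82.0], [13.0, 4.0, -83.0], [10.0, 4.0, -82.0]]
knob [ 518.54250301 -292.47461278  124.23318578] 843
[array([ 517.4, -292.9]), array([86. , 62.1]), np.float64(60.0)]
```

View pics/w3.png

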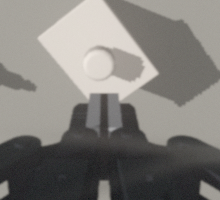

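Shut fingertips in the depth image end about 27 mm short of the reported TCP, so the fingers closed above the knob and nothing moved. I'll allow for that offset from here on.

```bash
python3 -m handwheel '[[[0,0,0],[0,0,0]],[[0,0,0],[0,0,0]],[[0,0,30],[0,0,0]],[[0,0,30],[0,0,0]],[[0,0,25],[0,0,0]],[[0,0,15],[0,0,0]],[[0,0,8],[0,0,0]],[[0,0,0],[0,0,0]]]' 0
python3 -m handwheel '[[[0,0,0],[0,0,0]],[[0,0,0],[0,0,0]],[[0,0,0],[0,0,0]],[[0,0,0],[0,0,0]],[[0,0,0],[0,0,0]]]' -1 30
```

```text
time: 4.85
tool_pos: [517.0, -291.5, 71.9]
eef_rot: [-3.14, 0.001, 0.394]
ft_force: [-0.2, 0.0, 0.4]
opening: 43.0
grasp_force: 0.0
time: 5.35
tool_pos: [517.6, -292.1, 72.6]
eef_rot: [-3.141, 0.0, 0.394]
ft_force: [0.8, 0.2, -1.2]
opening: 23.9
grasp_force: 29.5
```

```bash
python3 -m handwheel '[[[0,0,-10],[0,0,0]],[[0,0,-20],[0,0,0]],[[0,0,-20],[0,0,0]]]'
python3 -m handwheel '[[[10,-14.5,0],[0,0,0]],[[18,-26,0],[0,0,0]],[[19,-27,0],[0,0,0]],[[19,-27,0],[0,0,0]],[[19,-27,0],[0,0,0]],[[19,-27,0],[0,0,0]],[[19,-27,0],[0,0,0]],[[19,-27,0],[0,0,0]],[[18,-26,0],[0,0,0]],[[10,-17,0],[0,0,0]]]'
python3 -m handwheel '[[[0,0,20],[0,0,0]],[[0,0,30],[0,0,0]],[[0,0,30],[0,0,0]],[[0,0,20],[0,0,0]],[[0,0,15],[0,0,0]],[[0,0,10],[0,0,0]],[[0,0,7],[0,0,0]],[[0,0,0],[0,0,0]],[[0,0,0],[0,0,0]]]'
```

```text
time: 5.65
tool_pos: [517.5, -292.0, 123.7]
eef_rot: [-3.141, 0.0, 0.394]
ft_force: [-0.3, 0.6, -1.1]
opening: 23.9
grasp_force: 29.6
time: 6.65
tool_pos: [580.1, 3.1, 122.4]
eef_rot: [-3.141, 0.0, 0.396]
ft_force: [-0.2, -0.4, -1.1]
opening: 23.9
grasp_force: 29.8
time: 7.55
tool_pos: [580.9, -0.1, -8.7]
eef_rot: [3.141, -0.001, 0.394]
ft_force: [-0.8, -0.5, -1.9]
opening: 24.0
grasp_force: 29.8
```

```bash
python3 -m handwheel '[[[0,0,3],[0,0,0]],[[0,0,1.5],[0,0,0]],[[0,0,0],[0,0,0]],[[0,0,0],[0,0,0]]]'
python3 -m handwheel '[[[0,0,0],[0,0,0]],[[0,0,0],[0,0,0]],[[0,0,0],[0,0,0]],[[0,0,0],[0,0,0]]]' 0
python3 -m handwheel '[[[0,0,-20],[0,0,0]],[[0,0,-40],[0,0,0]],[[0,0,-50],[0,0,0]],[[0,0,-50],[0,0,0]],[[0,0,-50],[0,0,0]],[[0,0,-50],[0,0,0]],[[0,0,-30],[0,0,0]],[[0,0,0],[0,0,0]]]'
python3 - <<'E'
from h import *
im,d,K,P=look('wrist'); w=cloud(d,K,P);cv2.imwrite('pics/w4.png',im)
p=box(w,500,670,-80,80,8,18);print(rect(p),np.median(p[:,2]),len(p))
p=box(w,500,670,-80,80,33,50);print(p.mean(0),p.max(0),len(p))
for c in ['top','scene']:
    im,d,K,P=look(c); w=cloud(d,K,P); cv2.imwrite(f'pics/{c}2.png',im)
    p=box(w,440,600,-370,-220,85,100); print('jar',c,rect(p),len(p))
    p=box(w,500,670,-80,80,33,50);print(p.mean(0))
E
```

```text
time: 7.95
tool_pos: [580.9, -0.3, -13.4]
eef_rot: [3.141, -0.001, 0.394]
ft_force: [0.3, -0.4, 1.0]
opening: 24.3
grasp_force: 30.0
time: 8.35
tool_pos: [580.5, -0.3, -13.7]
eef_rot: [3.141, 0.0, 0.394]
ft_force: [-0.1, -0.8, -0.5]
opening: 42.5
grasp_force: 0.0
time: 9.15
tool_pos: [582.8, -0.5, 282.0]
eef_rot: [3.137, -0.008, 0.394]
ft_force: [0.2, -0.4, 0.2]
opening: 42.9
grasp_force: 0.0
[array([580.9,  -1.2]), array([86., 62.]), np.float64(60.0)] 10.87186064297947 2501
[581.74788575  -1.01108328  38.31738939] [593.45185771  10.99643459  40.5569957 ] 286
jar top [array([ 516.7, -290.8]), array([80.7, 57.4]), np.float64(60.3)] 177
[nan nan nan]
jar scene [array([ 516.3, -294.3]), array([79.6, 58.6]), np.float64(59.6)] 196
[580.32737659  -3.13272871  37.39867295]<stdin>:8: RuntimeWarning: Mean of empty slice.
  ret = um.true_divide(
```

Lid lies flat on the towel (plate top 11 mm, centred). Turning the tool for the rack.

```bash
python3 -m handwheel '[[[0,0,-3],[0,0,-0.149]],[[0,0,-3],[0,0,-0.149]],[[0,0,-3],[0,0,-0.149]],[[0,0,-3],[0,0,-0.149]],[[0,0,-3],[0,0,-0.149]],[[0,0,-3],[0,0,-0.149]],[[0,0,-3],[0,0,-0.149]],[[0,0,-3],[0,0,-0.149]],[[0,0,-3],[0,0,-0.149]],[[0,0,-3],[0,0,-0.149]]]' 1
python3 -m handwheel '[[[0,0,0],[0,0,-0.149]],[[0,0,0],[0,0,-0.149]],[[0,0,0],[0,0,-0.149]],[[0,0,0],[0,0,-0.149]],[[0,0,0],[0,0,-0.149]],[[0,0,0],[0,0,-0.149]],[[0,0,0],[0,0,-0.149]],[[0,0,0],[0,0,0]]]'
python3 - <<'E'
from h import *
rows([535,300,310],10)
E
```

```text
time: 10.3
tool_pos: [579.5, -0.1, 303.8]
eef_rot: [-3.137, -0.002, 1.89]
ft_force: [-0.3, 0.2, 0.6]
opening: 85.3
grasp_force: 0.0
time: 11.1
tool_pos: [579.6, -0.1, 303.9]
eef_rot: [-3.141, -0.004, 2.927]
ft_force: [-0.3, 0.6, 0.4]
opening: 85.4
grasp_force: 0.0
tool shift [107.5 283.7  -5.7] per row [10.7 28.4 -0.6]
```

```bash
python3 -m handwheel '[[[11,28,-1],[0,0,0]],[[11,28,-1],[0,0,0]],[[11,28,-1],[0,0,0]],[[11,28,-1],[0,0,0]],[[11,28,-1],[0,0,0]],[[11,28,-1],[0,0,0]],[[11,28,-1],[0,0,0]],[[11,28,-1],[0,0,0]],[[11,28,-1],[0,0,0]],[[10,28,-1],[0,0,0]]]'
python3 -m handwheel '[[[0,0,0],[0,0,0]],[[0,0,0],[0,0,0]],[[0,0,0],[0,0,0]]]'
python3 - <<'E'
from h import *
im,d,K,P=look('wrist'); w=cloud(d,K,P);np.savez('w5.npz',im=im,w=w,P=P,T=tool());
cv2.imwrite('pics/w5.png',im); print(monitor.state()['tool_pos'])
for r in finder.masks_of('rack_centre','wrist'): print(r['p'],r['extent'],np.nanmedian(w[r['pixels']],0))
E
```

```text
time: 12.1
tool_pos: [532.8, 297.6, 314.8]
eef_rot: [-3.14, -0.002, 2.923]
ft_force: [1.2, -0.5, -0.7]
opening: 85.5
grasp_force: 0.0
time: 12.4
tool_pos: [533.6, 295.8, 315.4]
eef_rot: [-3.14, -0.001, 2.925]
ft_force: [-0.3, 0.0, -0.0]
opening: 85.2
grasp_force: 0.0
[533.75737547 295.56408075 315.71093281]
0.96 [246.4, 0.0, 290.1, 57.7] [370.66577974 315.52145084  67.99195207]
0.66 [255.2, 169.6, 325.7, 237.0] [543.45027254 297.77584503 179.89114449]
```

View pics/w5.png

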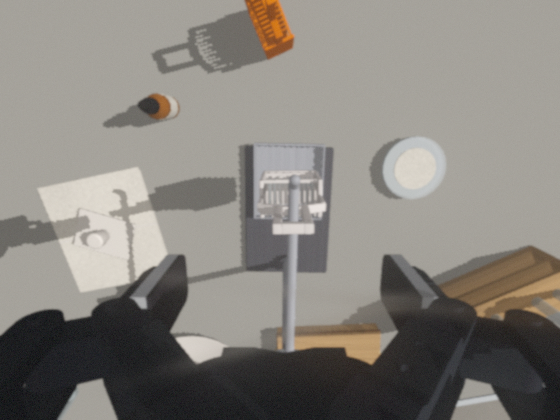

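White rack on the hook at (293,200), with its eye bar at (293,227). The orange one at (270,25) is the look-alike. Next I measure the rod and the eye.

Run:
```python
from h import *
z=np.load('w5.npz'); w=z['w'];T=z['T']; t=(w-T[:3,3])@T[:3,:3]
for v in range(176,345,8):
    m=(w[v,:,2]>235)&(w[v,:,2]<275); m[:250]=0;m[345:]=0
    if m.any():
        u=np.where(m)[0]; a=t[v,u]; print(v,u[0],u[-1],'toolx',a[:,0].mean().round(1),'y',a[:,1].min().round(1),a[:,1].max().round(1),'mean',a[:,1].mean().round(1),'z',np.median(w[v,u,2]).round(1))
p=box(w,480,600,240,360,258,268);print('top',len(p),p.mean(0))
p=box(w,480,600,240,360,100,175);print('body',rect(p),len(p))
```

```text
176 290 298 toolx 26.2 y 4.4 10.0 mean 7.1 z 262.9
184 288 299 toolx 20.3 y 3.2 11.0 mean 6.9 z 262.3
192 288 298 toolx 13.0 y 3.2 10.5 mean 6.8 z 255.0
200 288 298 toolx 7.0 y 3.2 10.5 mean 6.8 z 254.6
208 288 298 toolx 0.8 y 3.2 10.7 mean 6.9 z 254.2
216 273 311 toolx -7.6 y -8.3 21.5 mean 6.8 z 243.7
224 272 313 toolx -9.0 y -8.4 21.2 mean 6.4 z 261.5
232 272 313 toolx -15.0 y -8.5 21.3 mean 6.4 z 262.0
240 287 296 toolx -24.1 y 2.5 9.3 mean 5.9 z 254.6
248 287 296 toolx -30.6 y 2.6 9.4 mean 5.7 z 254.6
256 287 296 toolx -37.2 y 2.6 9.5 mean 6.0 z 254.6
264 286 296 toolx -44.2 y 1.8 9.6 mean 5.7 z 254.1
272 286 295 toolx -50.6 y 1.8 8.8 mean 5.3 z 254.7
280 286 295 toolx -57.4 y 1.8 8.9 mean 5.4 z 254.7
288 286 295 toolx -64.4 y 1.9 9.0 mean 5.4 z 254.8
296 286 295 toolx -71.5 y 1.9 9.1 mean 5.4 z 254.8
304 285 294 toolx -78.9 y 1.1 8.3 mean 4.7 z 254.7
312 285 294 toolx -86.2 y 1.1 8.4 mean 4.7 z 254.9
320 285 294 toolx -93.4 y 1.1 8.4 mean 4.7 z 254.4
328 285 294 toolx -100.9 y 1.1 8.5 mean 4.8 z 254.5
336 285 293 toolx -108.3 y 1.1 7.7 mean 4.4 z 255.0
344 284 293 toolx -116.0 y 0.3 7.8 mean 4.0 z 254.9
top 608 [539.47677836 301.09922091 261.93717614]
body [array([547.4, 299. ]), array([61.7, 38. ]), np.float64(78.5)] 1442
```

Run:
```python
import cv2
im=cv2.imread('pics/w5.png')[150:270,215:375]; cv2.imwrite('pics/w5c.png',cv2.resize(im,None,fx=4.5,fy=4.5,interpolation=cv2.INTER_CUBIC))
```

```text
(no output)
```

View pics/w5c.png

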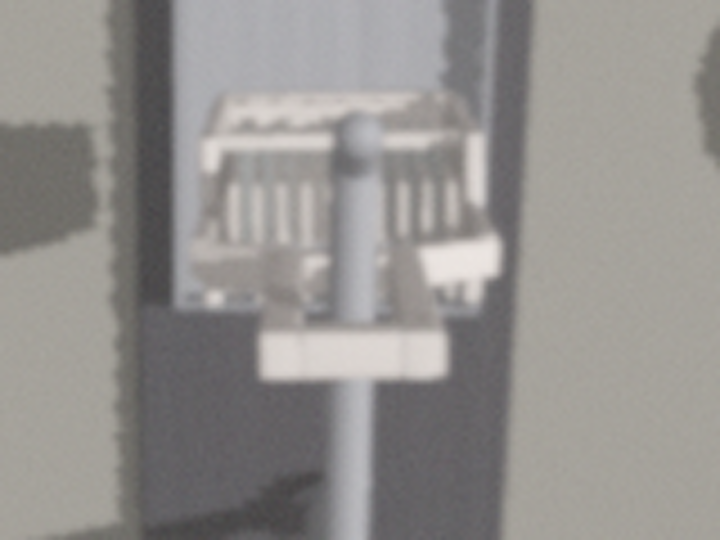

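```bash
python3 -m handwheel '[[[-6,2.5,0],[0,0,0]],[[-6.5,2.5,0],[0,0,0]],[[0,0,30],[0,0,0]],[[0,0,30],[0,0,0]],[[0,0,25],[0,0,0]],[[0,0,20],[0,0,0]],[[0,0,12],[0,0,0]],[[0,0,0],[0,0,0]],[[0,0,0],[0,0,0]]]' 0.3
python3 -m handwheel '[[[0,0,0],[0,0,0]],[[0,0,0],[0,0,0]],[[0,0,0],[0,0,0]],[[0,0,0],[0,0,0]],[[0,0,0],[0,0,0]],[[0,0,0],[0,0,0]],[[0,0,0],[0,0,0]]]' -1 50
```

```text
time: 13.4
tool_pos: [547.6, 298.8, 199.9]
eef_rot: [3.141, 0.001, 2.926]
ft_force: [-1.0, -0.4, 0.3]
opening: 55.7
grasp_force: 0.0
time: 14.1
tool_pos: [547.8, 299.0, 200.6]
eef_rot: [3.14, 0.002, 2.927]
ft_force: [0.4, -0.0, 5.6]
opening: 28.9
grasp_force: 49.1
```

```bash
python3 -m handwheel '[[[0,0,-3],[0,0,0]],[[0,0,-5],[0,0,0]],[[0,0,-6],[0,0,0]],[[0,0,-6],[0,0,0]],[[0,0,0],[0,0,0]],[[0,0,0],[0,0,0]],[[0,0,0],[0,0,0]]]'
python3 - <<'E'
from h import *
T=tool();im,d,K,P=look('wrist'); w=cloud(d,K,P); t=(w-T[:3,3])@T[:3,:3]
for v in range(180,260,6):
    a=t[v,250:330]; m=w[v,250:330,2]>235
    if m.any(): print(v,a[m].min(0).round(),a[m].max(0).round(),np.median(w[v,250:330,2][m]).round(1))
im,d,K,P=look('scene'); w=cloud(d,K,P); cv2.imwrite('pics/s3.png',cv2.resize(im[120:270,290:440],None,fx=4,fy=4,interpolation=cv2.INTER_CUBIC))
E
```

```text
time: 14.8
tool_pos: [546.9, 298.7, 219.0]
eef_rot: [-3.141, -0.0, 2.927]
ft_force: [0.4, 0.6, -0.7]
opening: 28.9
grasp_force: 49.3
186 [ 39.  -1. -45.] [ 39.   4. -42.] 262.8
192 [ 36.  -2. -46.] [ 37.   5. -43.] 264.2
198 [ 34.  -2. -47.] [ 35.   5. -42.] 264.0
204 [ 29.  -3. -44.] [ 32.   5. -34.] 260.5
210 [ 26.  -3. -37.] [ 27.   5. -33.] 254.3
216 [ 24.  -3. -37.] [ 25.   5. -34.] 254.2
222 [ 21.  -3. -37.] [ 22.   5. -33.] 254.8
228 [ 18.  -3. -36.] [ 19.   5. -32.] 254.3
234 [ 15.  -3. -37.] [ 17.   4. -32.] 254.3
240 [ 12.  -3. -36.] [ 14.   4. -32.] 254.2
246 [  4. -15. -36.] [ 11.  20. -19.] 251.0
252 [  2. -15. -40.] [ 10.  19. -22.] 251.4
258 [ -2. -15. -46.] [ 10.  18. -21.] 254.0
```

View pics/s3.png

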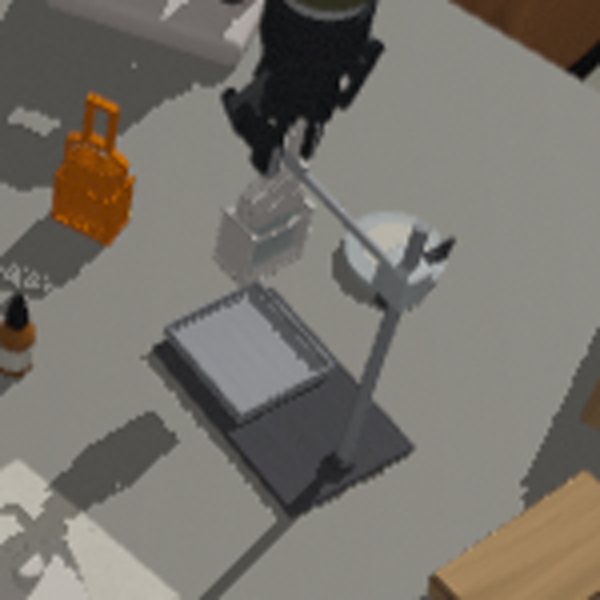

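The rack is held in the gripper (scene crop at about (265,230)), lifted ~19 mm with the rod through the eye. Now out past the hook's end, then up.

```bash
python3 -m handwheel '[[[4,0,0],[0,0,0]],[[8,0,0],[0,0,0]],[[10,0,0],[0,0,0]],[[12,0,0],[0,0,0]],[[12,0,0],[0,0,0]],[[12,0,0],[0,0,0]],[[12,0,0],[0,0,0]],[[8,0,0],[0,0,0]],[[4,0,0],[0,0,0]],[[0,0,0],[0,0,0]]]'
python3 -m handwheel '[[[0,0,-5],[0,0,0]],[[0,0,-15],[0,0,0]],[[0,0,-20],[0,0,0]],[[0,0,-20],[0,0,0]],[[0,0,-15],[0,0,0]],[[0,0,-5],[0,0,0]],[[0,0,0],[0,0,0]]]'
python3 - <<'E'
from h import *
print(monitor.state()['q'].round(3));rows([517,-293,300],20)
E
```

```text
time: 15.9
tool_pos: [466.4, 316.5, 219.4]
eef_rot: [3.142, 0.0, 2.927]
ft_force: [-0.8, -0.9, -2.0]
opening: 29.1
grasp_force: 49.3
time: 16.6
tool_pos: [467.7, 316.4, 299.9]
eef_rot: [3.141, 0.001, 2.926]
ft_force: [0.4, 0.6, -2.0]
opening: 29.0
grasp_force: 49.5
[ 0.453  0.286  0.235  1.518 -0.     0.668]
tool shift [-1.783e+02 -5.848e+02 -4.000e-01] per row [ -8.9 -29.2  -0. ]
```

```bash
python3 -m handwheel '[[[-2.4,-8,0],[0,0,0]],[[-4.9,-16,0],[0,0,0]],[[-7.3,-24,0],[0,0,0]],[[-8.5,-28,0],[0,0,0]],[[-8.5,-28,0],[0,0,0]],[[-8.5,-28,0],[0,0,0]],[[-8.5,-28,0],[0,0,0]],[[-8.5,-28,0],[0,0,0]],[[-8.5,-28,0],[0,0,0]],[[-8.5,-28,0],[0,0,0]]]'
python3 -m handwheel '[[[-8.5,-28,0],[0,0,0]],[[-8.5,-28,0],[0,0,0]],[[-8.5,-28,0],[0,0,0]],[[-8.5,-28,0],[0,0,0]],[[-8.5,-28,0],[0,0,0]],[[-8.5,-28,0],[0,0,0]],[[-8.5,-28,0],[0,0,0]],[[-8.5,-28,0],[0,0,0]],[[-8.5,-28,0],[0,0,0]],[[-8.5,-28,0],[0,0,0]]]'
python3 -m handwheel '[[[-7,-24,0],[0,0,0]],[[-6,-18,0],[0,0,0]],[[-4,-12,0],[0,0,0]],[[-2,-7,0],[0,0,0]],[[0,0,0],[0,0,0.06]],[[0,0,0],[0,0,0.1]],[[0,0,0],[0,0,0.1]],[[0,0,0],[0,0,0.05]],[[0,0,0],[0,0,0]],[[0,0,0],[0,0,0]]]'
python3 - <<'E'
from h import *
T=tool();im,d,K,P=look('wrist'); w=cloud(d,K,P);cv2.imwrite('pics/w6.png',im)
p=box(w,440,600,-370,-220,87,97);print('jar',rect(p),len(p))
t=(w-T[:3,3])@T[:3,:3]
for z0 in range(200,300,10):
    p=box(w,430,600,-380,-210,z0,z0+10)
    if len(p)>10:
        q=(p-T[:3,3])@T[:3,:3]; print(z0,len(p),rect(p),'tool',q.min(0).round(),q.max(0).round())
for c in ['top','scene']:
    im,d,K,P=look(c); w=cloud(d,K,P); p=box(w,440,600,-370,-220,85,97); print('jar',c,rect(p),len(p))
    p=box(w,440,600,-370,-220,203,285); print('rack',rect(p),len(p))
    p=box(w,500,670,-80,80,8,18);print('lid',rect(p))
E
```

```text
time: 17.6
tool_pos: [486.3, 59.8, 298.6]
eef_rot: [-3.141, -0.001, 2.926]
ft_force: [0.7, 0.8, -1.0]
opening: 29.6
grasp_force: 49.5
time: 18.6
tool_pos: [509.1, -231.5, 298.6]
eef_rot: [3.142, -0.001, 2.926]
ft_force: [0.3, -0.4, -0.7]
opening: 29.1
grasp_force: 49.5
time: 19.6
tool_pos: [516.0, -292.9, 299.4]
eef_rot: [-3.142, -0.0, 2.619]
ft_force: [-0.4, 0.4, -0.8]
opening: 29.4
grasp_force: 49.5
jar [array([ 505.1, -285.7]), array([79.6, 27.4]), np.float64(60.4)] 501
200 36 [array([ 499.1, -283.2]), array([59.8,  0.4]), np.float64(60.5)] tool [ 19. -30.  89.] [20. 30. 93.]
210 1135 [array([ 514.9, -292. ]), array([61. , 36.8]), np.float64(60.6)] tool [-17. -30.  79.] [20. 31. 89.]
220 472 [array([ 514.9, -292. ]), array([61.1, 36.7]), np.float64(60.5)] tool [-17. -31.  69.] [20. 31. 79.]
230 202 [array([ 512.7, -290.8]), array([61.3, 31.4]), np.float64(60.6)] tool [-12. -31.  59.] [20. 31. 69.]
240 277 [array([ 512.9, -290.6]), array([61.1, 31.8]), np.float64(60.7)] tool [-12. -30.  49.] [20. 31. 59.]
250 456 [array([ 512.8, -290.7]), array([61.2, 31.8]), np.float64(60.5)] tool
[... 210 characters left out ...]
.0)] tool [ -9. -31.  19.] [19. 31. 29.]
280 976 [array([ 512.5, -290.5]), array([59.9, 18.4]), np.float64(60.2)] tool [ -5. -30.   9.] [13. 30. 19.]
290 105 [array([ 511.3, -289.6]), array([60.5, 10.8]), np.float64(56.9)] tool [  0. -30.  -1.] [12. 31.  9.]
jar top [array([ 516.4, -291.1]), array([80.7, 57.2]), np.float64(58.6)] 124
rack [array([ 514.5, -289.8]), array([62.4, 38. ]), np.float64(59.9)] 400
lid [array([586.4,  11.7]), array([123.2, 165.1]), np.float64(88.1)]
jar scene [array([ 516.3, -294.5]), array([79.9, 58.2]), np.float64(59.5)] 192
rack [array([ 514.9, -293.2]), array([62.3, 40.3]), np.float64(62.3)] 484
lid [array([601.4,   6.2]), array([124.3, 162.5]), np.float64(70.6)]
```

View pics/w6.png

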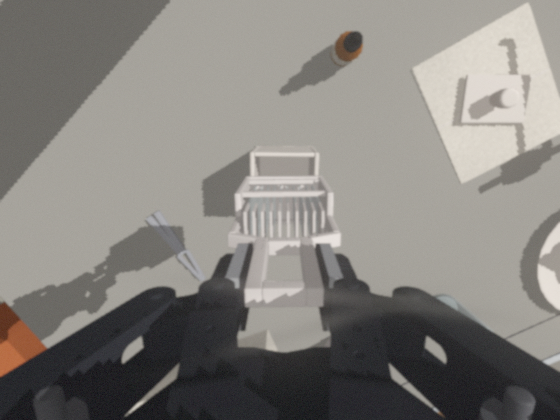

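```bash
python3 -m handwheel '[[[-2.2,0,5],[0,0,0]],[[0,0,15],[0,0,0]],[[0,0,20],[0,0,0]],[[0,0,20],[0,0,0]],[[0,0,20],[0,0,0]],[[0,0,14],[0,0,0]],[[0,0,8],[0,0,0]],[[0,0,0],[0,0,0]],[[0,0,0],[0,0,0]]]'
python3 - <<'E'
from h import *
T=tool();im,d,K,P=look('wrist'); w=cloud(d,K,P)
def q(p): return (p-T[:3,3])@T[:3,:3]
p=q(box(w,440,600,-370,-220,89,97));print('rim tool',len(p),p.min(0).round(1),p.max(0).round(1))
p=q(box(w,440,600,-370,-220,106,160));print('rack tool',len(p),p.min(0).round(1),p.max(0).round(1))
for c in ['top','scene']:
    im,d,K,P=look(c); w=cloud(d,K,P)
    p=box(w,440,600,-370,-220,110,185); print('rack',c,rect(p),len(p))
    p=box(w,440,600,-370,-220,85,97); print('jar',c,rect(p),len(p))
E
```

```text
time: 20.65
tool_pos: [518.3, -294.5, 197.7]
eef_rot: [-3.141, 0.001, 2.617]
ft_force: [0.3, 0.5, -0.9]
opening: 29.5
grasp_force: 49.5
rim tool 769 [  5.9 -39.1 103.7] [ 29.5  40.8 108.4]
rack tool 2745 [-17.2 -30.5  37.7] [20.2 30.9 91.5]
rack top [array([ 517.2, -291.6]), array([62.4, 38.2]), np.float64(60.4)] 300
jar top [array([ 516. , -290.6]), array([81.5, 55.7]), np.float64(57.3)] 104
rack scene [array([ 517.5, -294.6]), array([61.6, 41.3]), np.float64(59.4)] 370
jar scene [array([ 516.9, -294.7]), array([79.8, 56.6]), np.float64(59.8)] 136
```

```bash
python3 -m handwheel '[[[0,0.4,6],[0,0,0]],[[0,0,10],[0,0,0]],[[0,0,10],[0,0,0]],[[0,0,10],[0,0,0]],[[0,0,0],[0,0,0]]]'
python3 -m handwheel '[[[0,0,12],[0,0,0]],[[0,0,14],[0,0,0]],[[0,0,12],[0,0,0]],[[0,0,10],[0,0,0]],[[0,0,6],[0,0,0]],[[0,0,4],[0,0,0]],[[0,0,0],[0,0,0]],[[0,0,0],[0,0,0]]]'
```

```text
time: 21.3
tool_pos: [517.1, -293.1, 158.8]
eef_rot: [3.141, -0.004, 2.617]
ft_force: [-0.3, 0.0, -1.4]
opening: 29.4
grasp_force: 49.5
time: 22.1
tool_pos: [518.5, -294.2, 103.7]
eef_rot: [-3.141, 0.001, 2.617]
ft_force: [0.5, -0.9, -1.2]
opening: 29.3
grasp_force: 49.6
```

No contact so far; about 5 mm to go.

```bash
python3 -m handwheel '[[[0,0,2],[0,0,0]],[[0,0,2],[0,0,0]],[[0,0,0],[0,0,0]],[[0,0,0],[0,0,0]]]'
python3 -m handwheel '[[[0,0,1.5],[0,0,0]],[[0,0,1],[0,0,0]],[[0,0,0],[0,0,0]],[[0,0,0],[0,0,0]]]'
python3 - <<'E'
from h import *
im,d,K,P=look('wrist'); w=cloud(d,K,P)
p=box(w,440,600,-370,-220,87,97); print('rim z',len(p),np.median(p[:,2]))
# rack body top face level (82 above foot)
for z0 in range(76,110,3): print(z0,len(box(w,440,600,-370,-220,z0,z0+3)),end=' ')
E
```

```text
time: 22.5
tool_pos: [518.3, -294.0, 99.4]
eef_rot: [-3.142, 0.0, 2.617]
ft_force: [0.3, -0.6, -0.9]
opening: 29.5
grasp_force: 49.6
time: 22.9
tool_pos: [518.6, -294.2, 97.9]
eef_rot: [-3.141, 0.002, 2.617]
ft_force: [-0.7, 0.5, 5.4]
opening: 28.9
grasp_force: 50.3
rim z 3539 91.55643736814855
76 459 79 461 82 498 85 936 88 733 91 2373 94 30 97 49 100 285 103 253 106 197 109 347
```

The force rose to 5.4 N, so the rack stands on the floor. Release slowly, retreat and check.

```bash
python3 -m handwheel '[[[0,0,0],[0,0,0]],[[0,0,0],[0,0,0]],[[0,0,0],[0,0,0]],[[0,0,0],[0,0,0]]]' 0.1 20
python3 -m handwheel '[[[0,0,-10],[0,0,0]],[[0,0,-25],[0,0,0]],[[0,0,-40],[0,0,0]],[[0,0,-40],[0,0,0]],[[0,0,-40],[0,0,0]],[[0,0,-30],[0,0,0]],[[0,0,0],[0,0,0]],[[0,0,0],[0,0,0]],[[0,0,0],[0,0,0]]]'
python3 - <<'E'
from h import *
T=tool();im,d,K,P=look('wrist'); w=cloud(d,K,P)
p=box(w,440,600,-370,-220,89,97);print('rim',rect(p),len(p))
p=box(w,440,600,-370,-220,150,175);print('eye top',rect(p),np.median(p[:,2]),len(p))
p=box(w,440,600,-370,-220,83,88.5);print('body top',rect(p),len(p))
cv2.imwrite('pics/w7.png',im)
im,d,K,P=look('scene'); w=cloud(d,K,P)
p=box(w,540,620,-40,40,33,50);print('lid knob',p.mean(0))
E
```

```text
time: 23.35
tool_pos: [518.2, -294.0, 96.6]
eef_rot: [-3.142, -0.0, 2.617]
ft_force: [0.8, 0.1, -0.4]
opening: 47.4
grasp_force: 0.0
time: 24.25
tool_pos: [517.8, -293.6, 280.7]
eef_rot: [3.141, -0.002, 2.617]
ft_force: [-0.7, 0.3, 0.3]
opening: 47.0
grasp_force: 0.0
rim [array([ 517.3, -293.2]), array([80. , 55.8]), np.float64(59.4)] 1010
eye top [array([ 518.7, -293.7]), array([28.9,  8.6]), np.float64(60.0)] 158.86559151875184 316
body top [array([ 515.2, -292.9]), array([76.4, 51.5]), np.float64(60.0)] 276
lid knob [580.93177119  -4.05583486  37.39982373]
```

View pics/w7.png

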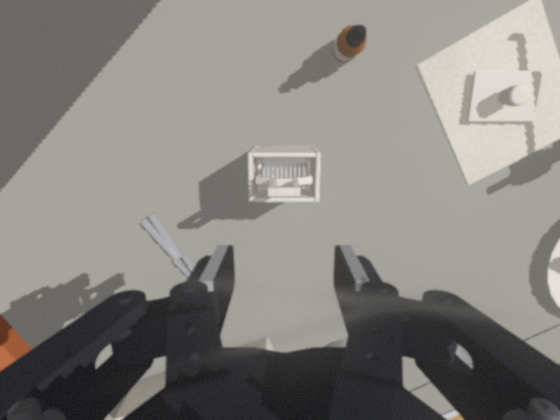

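The rack stands in the jar at (284,175), with its eye top at 158.9 mm (159 expected). The lid lies on the towel and the gripper is clear.

```bash
python3 -c "
from workcell import close_job
print(close_job())"
```

```text
the job is handed in; nothing more can be done
None
```

The job is handed in at about 24 s: the lid lies flat, knob up, on the towel and the rack stands upright on the floor of the jar, which did not measurably move; the first try at the lid closed above the knob (fingers about 27 mm short of the reported TCP) but moved nothing.

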